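Hold a tilting post true with an engineer's square

ROBOT

A 7-joint arm with a two-finger parallel gripper is mounted at the origin on a cart in front of the work surface, level with it; the furniture and walls round the work are solid. World frame = base frame: x ahead of the robot, y to its left, z up, the work surface at z = 0. Lengths are in m, angles in rad, forces in N, time in s.
With the tool pointing down it reaches from about 0.35 to 0.9 m from the base axis. Payload 8.1 kg.
Tool frame: the origin (TCP) lies at the centre of the arm's flange, where the gripper is bolted on; the fingertips stand 178 mm ahead of it and the grasp point (between the pads) lies 159 mm ahead of it; z points along the fingers, x is the direction in which the jaws open and shut, and the axes are right-handed (so a half turn about z gives the same grasp; the last joint's range is limited). The gripper opens to 92 mm and grips with 3 to 60 N. Pads are 19 mm wide; open, the fingers measure 130 mm over their backs; the gripper's body (75 mm by 190 mm) begins 47 mm behind the grasp point.
Start: joints at [1.209, 0.434, 0.025, 1.573, -0.012, 1.134, -0.075], TCP at [0.16, -0.604, 0.405] pointing down, gripper open.
Joint ranges: [-2.62, 2.62], [-0.44, 2.09], [-1.27, 1.32], [0.08, 2.57], [-1.32, 4.46], [0.12, 2], [-2.74, 2.74]. Speed limits (rad/s): [2.22, 2.22, 3.01, 3.01, 3.14, 3.14, 3.14].

INTERFACE

Orientations are given as a rotation vector (axis times angle).
In Python, from rig import * gives the robot as it stands.
- The arm moves only by the tool jog_arm, never from a script. Its argument "commands" is a list of rows, each an object of numbers: "tx", "ty", "tz": the shift along the tool's x, y, z in mm; "rx", "ry", "rz": the turn, a rotation vector about the tool's x, y, z in degrees; "fingers": the opening, from 0 (shut) to 1 (fully open). In form: [{"tx": .., "ty": .., "tz": .., "rx": .., "ry": .., "rz": .., "fingers": ..}, ...]. A call has exactly 5 rows; each row is the pose to reach, as a shift and turn from the pose measured when the call began, along the tool's axes at that moment; what a row does not reach only later rows make up. A row lasts 1/12 s, in which the tool goes at most 41.7 mm and 7.16 degrees, less where a joint would pass 70% of its speed; a pose out of reach is approached as far as the arm can. A call with a gripper value outside its range is refused whole. The fingers move at their own pace and stop on an object; "grip_force" is the grip in N (left out, the last holds). Time passes only in rows, so rows that repeat a pose let the fingers close, or fill a call up. It gives the time, the measured TCP pose, the force and the opening at its end, in the units of the state.
- get_obs(): the state, without advancing time (a new reading comes with each control period).
- camera(name): name is "scene" or "top" or "wrist"; returns (picture, depth): 400x640x3 uint8, red, green, blue; 400x640 float32, m along the optical axis (not along the pixel's ray), 0 where there is no reading.
- get_calibration(name): a dict with "K" (3x3 intrinsics, pixels), "k1" (the pictures are not rectified: a ray, as slopes to the right and down, at radius r is drawn at 1 + k1 r^2 times it, then the intrinsics apply), "pose" (4x4, takes a point from camera to world coordinates); the wrist camera has in their place "tool_from_camera" (4x4, takes a point from camera to tool coordinates, whose origin is the TCP and whose axes are the tool frame's). Camera axes: x right, y up, looking along -z (the intrinsics and any distortion apply to the point x, -y, -z); pixel columns grow to the right and rows downward; lengths in m; the calibration is good to about 2 mm. A picture is of the moment at which its call begins: read the wrist's pose just before it. get_calibration takes no time and is no camera call.
- close_job(): hands the job in, once; it reports no verdict.
Trained networks look in the newest picture that a camera, given by its name, has taken for a name from the list of things; names that differ only in an ending like _2 or _b are one class to them, and where a whole thing is asked for, a point or a joint stands for the part that bears it (a point fixed in the world has none). Each returns a list of dicts, best first, with "conf" (0 to 1); they miss things now and then, are a little off and sometimes report something else, mostly with a low value. They report only what shows in the picture. A call takes as long as a camera call.
- recognise(camera, query): "box" ([centre column, centre row, width, height] in pixels, round what is visible of it).
- silhouettes(camera, query): "mask" (400x640 bool, what is visible of it) and "box" ([centre column, centre row, width, height] in pixels, round what is visible of it).
The state is a dict: "clock": time; "joint_pos": joint angles; "qvel": joint speeds; "joint_torque": joint torques, N m; "position": TCP position; "tool_rot": TCP orientation; "wrist_force": force on the tool from outside, world axes, zero at the start; "moment": the same for the moment, N m; "width": opening from 0.0 (shut) to 1.0 (fully open).
Only numpy, scipy, OpenCV 4.12 (cv2) and the standard library are available. Lean on these libraries where they do the work, as an engineer would, in place of code of your own. Each camera call takes 0.05 s, during which the arm holds its last target.

TASK

The spring-loaded post on the small aluminium stand leans over and has to be held truly upright while its pivot is being locked. Lift the steel engineer's square off the bench, set it on the stand's plate in front of the leaning post, and press it into the corner, firmly down on the plate and in against the post, until the stock lies flat on the plate and the upright post lies flat against the blade. Finish while still gripping and pressing it there (do not let go), with only the square holding the post, and leave everything else where it stands.

Things in the scene. Friction and masses are not known exactly. Their poses are not given: they have to be found in the camera images.
- square: Engineer's square, plain steel, loose, about 0.35 kg, standing upright on its stock like an L. Origin: outer corner (heel) at the underside, mid width; z up. Stock along -x: 120 long, 28 wide (y), 16 mm high. Blade: upright plate at the heel, x = 0 to -68 mm, 8 mm thick (y), top at 84 mm. Working faces: the underside and the flat face at x = 0 (stock end and blade edge flush), which looks along +x.
- blade_grip (a point): Point in the blade: 48 mm behind the working face, 68 mm above the underside, 16 mm below the blade's top. Pinch here from above, across the 8 mm thickness (y): the fingers clear the post. The square can pivot between the pads: pushed in hard, or dragged along the plate while pressed down, it tips forward. Slide it in lightly, then press down about 1.5 to 2 times as hard as in.
- stand: Stand, fixed to the bench. Origin: at bench height below the middle of the post's front face; x points from the open plate to the post, z up. Its aluminium plate is 12 mm thick, y -55 to 55 mm, x -160 to +60 mm, low bolt heads near the corners. Two bracket cheeks, 22 to 32 mm off the middle on either side, reach 10 mm in front of the corner and 46 mm above the bench: 44 mm between them.
- corner (a point): The corner the square goes into: top of the plate (12 mm above the bench) at the front face of the upright post, in the middle. Axes as the stand. Square's x along this x, its origin on this point, is the wanted end pose.
- post_top (a point): Middle of the top edge of the post's front face. The post is an aluminium bar 40 mm wide (y), 30 mm deep, its top 78 mm above the plate when upright. Its pivot lies in the front face 8 mm above the plate, so the foot of the face does not yield to pushing.
- post (a joint): Lean of the post in rad: 0 upright, positive leaning toward the open part of the plate (-x of the stand). It rests at about 0.16 against a stop; a spring pushes it that way (about 0.2 N m there, 0.45 N m when upright, so about 6 N at its top edge). It would go past upright to -0.12 if pushed at its top only.
- tweezers: Bystander, loose: steel tweezers lying flat, 133 mm long. Leave alone.
- weight: Bystander, loose: steel check weight, 31 mm across, 44 mm tall. Leave alone.
- clock: Bystander, loose: small digital timer, 63x63x20 mm. Leave alone.
- carton: Bystander, loose: small pale carton, 76x51x42 mm. Leave alone.
- tape: Bystander, loose: roll of masking tape lying flat, 103 mm across. Leave alone.
- beaker: Bystander, loose: clear plastic beaker, 71 mm across, 68 mm tall. Leave alone.

How it is judged:
By the outcome, as a careful person would: the job done as asked, in the order asked, and still so for the second after the job is handed in, while the arm keeps its last pose, push and grip.
It also fails if it takes over 43 s, if anything falls off the work surface, if the arm or the gripper's body presses on something with over 40 N, if the wrist force passes 120 N, or if a joint passes its speed limit or range.

## Working session

There is one attempt and no reset: what is moved stays moved. The work goes in short steps, Python scripts to look and compute and a tool call to move; the robot and the scene stay as the last step left them, time stands still between calls to the robot, and variables do not carry over. Pictures are saved under pics/ and viewed, and the job is handed in when it is done.

Besides the shell and the picture viewer there is one more tool, called after "Emit:" as name([rows], argument=value, ...), one row to a line, values as JSON. jog_arm: Moves the arm, as the interface text tells. Its arguments: {"type":"object","properties":{"commands":{"type":"array"},"grip_force":{"type":"number"}},"required":["commands"]}

```bash
mkdir -p pics; ls
python3 - <<'E'
from rig import *
import cv2,numpy as np
o=get_obs();print(o)
for n in ["scene","top"]:
    p,d=camera(n);cv2.imwrite(f"pics/{n}0.png",p[:,:,::-1]);np.savez(f"{n}0.npz",p=p,d=d)
    c=get_calibration(n);print(n,c)
    for q in ["square","stand","post"]:
        for r in silhouettes(n,q)[:2]: print(q,r["conf"],r["box"],r["mask"].sum()); np.save(f"{n}_{q}.npy",r["mask"]) if r["conf"]>.5 else 0
print(get_calibration("wrist"))
E
```

```text
pics
{'clock': 0.0, 'joint_pos': array([ 1.20940404,  0.43517967,  0.02498934,  1.57409735, -0.01158322,
        1.13400551, -0.07508343]), 'qvel': array([-1.01402465e-03, -1.47796921e-03,  4.29596402e-05,  3.07126157e-04,
       -1.38862417e-04,  2.96256215e-04,  1.55037404e-03]), 'joint_torque': array([ 2.33584979e-04, -6.67848372e+01,  9.85214263e-01, -3.14454854e+01,
       -6.04906166e-02,  4.28392121e-02,  1.64298222e-04]), 'position': array([ 0.15984208, -0.60396731,  0.40397177]), 'tool_rot': array([-2.48881441e+00,  1.91580752e+00,  2.06708145e-03]), 'wrist_force': array([ 0.43831619, -0.07073021, -0.08699636]), 'moment': array([ 0.00920231,  0.00536385, -0.00412589]), 'width': 1.0014295640943147}
scene {'K': array([[450.62560575,   0.        , 324.05980418],
       [  0.        , 450.62560575, 198.17099747],
       [  0.        ,   0.        ,   1.        ]]), 'k1': -0.07808417896358241, 'pose': array([[-0.09682293,  0.74581715, -0.6590767 , -0.45096212],
       [-0.99517523, -0.06199098,  0.07604858,  0.11348705],
       [ 0.01586152,  0.66326005,  0.7482209 ,  1.18772653]
[... 655 characters left out ...]
6, 220.3, 29.6, 31.3] 429
stand 0.69 [247.4, 217.2, 55.2, 79.1] 2480
post 0.73 [354.1, 167.6, 18.0, 23.2] 389
post 0.49 [251.6, 195.8, 18.1, 9.8] 140
{'K': array([[299.35329004,   0.        , 318.97019582],
       [  0.        , 299.35329004, 199.64540614],
       [  0.        ,   0.        ,   1.        ]]), 'k1': -0.05525108034502413, 'tool_from_camera': array([[ 9.99998597e-01,  1.63269642e-03,  3.74906117e-04,
        -9.72119487e-04],
       [ 1.67186776e-03, -9.58620666e-01, -2.84681617e-01,
        -7.81700823e-02],
       [-1.05405906e-04,  2.84681845e-01, -9.58622051e-01,
         1.90728562e-02],
       [ 0.00000000e+00,  0.00000000e+00,  0.00000000e+00,
         1.00000000e+00]])}
```

View pics/scene0.png

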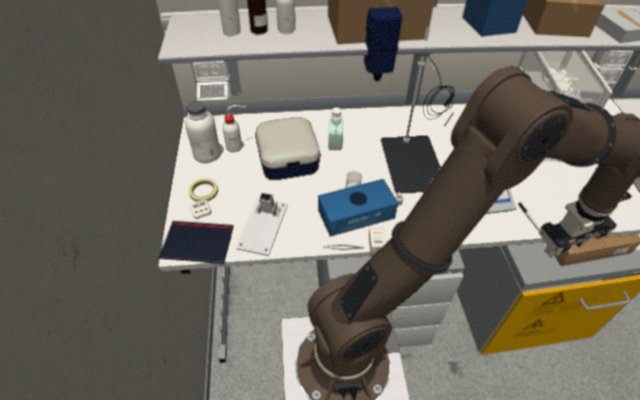

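View pics/top0.png

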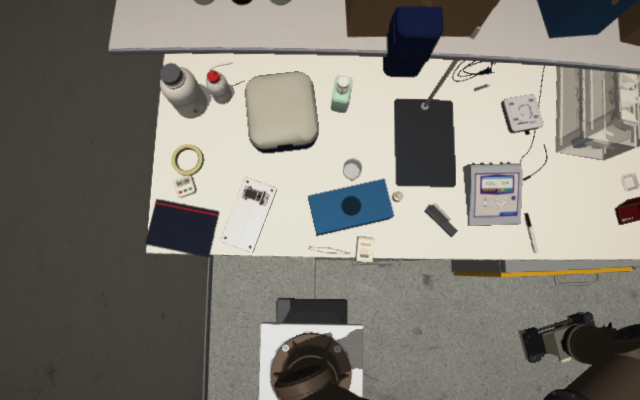

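```bash
cat > h.py <<'E'
from rig import *
import numpy as np,cv2
from scipy.spatial.transform import Rotation as R
def pts(name,d,T=None):
    c=get_calibration(name);K=c["K"];k=c["k1"]
    v,u=np.mgrid[0:400,0:640].astype(np.float64)
    xy=cv2.undistortPoints(np.stack([u.ravel(),v.ravel()],1)[:,None],K,np.array([k,0,0,0.]))[:,0]
    z=d.ravel();P=np.stack([xy[:,0]*z,-xy[:,1]*z,-z],1)
    T=c["pose"] if T is None else T
    return (P@T[:3,:3].T+T[:3,3]).reshape(400,640,3)
def proj(name,P,T=None):
    c=get_calibration(name);T=c["pose"] if T is None else T
    q=(np.atleast_2d(P)-T[:3,3])@T[:3,:3]
    x=q[:,0]/-q[:,2];y=-q[:,1]/-q[:,2];r=1+c["k1"]*(x*x+y*y)
    K=c["K"];return np.stack([K[0,0]*x*r+K[0,2],K[1,1]*y*r+K[1,2]],1)
def tool(o=None):
    o=o or get_obs();T=np.eye(4);T[:3,:3]=R.from_rotvec(o["tool_rot"]).as_matrix();T[:3,3]=o["position"];return T
def wristT(o=None): return tool(o)@get_calibration("wrist")["tool_from_camera"]
E
python3 - <<'E'
from h import *
f=np.load("top0.npz");p,d=f["p"],f["d"];W=pts("top",d)
np.set_printoptions(precision=3,suppress=True)
for n,(u,v) in dict(post=(258,192),standfront=(236,245),beaker=(353,170),carton=(365,249),toolbox=(351,190),weight=(397,197),sq=(441,220),hang=(415,40),hang2=(400,70),bench=(420,230),book=(180,230),edge=(300,255),lampbase=(420,150)).items(): print(n,W[v,u])
cv2.imwrite("pics/sq.png",cv2.resize(p[190:250,400:480,::-1],None,fx=8,fy=8,interpolation=2))
cv2.imwrite("pics/st.png",cv2.resize(p[165:260,200:300,::-1],None,fx=6,fy=6,interpolation=2))
for (a,b,c_,e) in [(200,242,420,462)]:
    q=W[a:b,c_:e];m=(q[...,2]>.01)&(q[...,2]<.12);s=q[m];print(len(s));print(s[np.argsort(s[:,2])][::4])
m=np.load("top_stand.npy");q=W[m];print(q.min(0),q.max(0))
q=q[q[:,2]>.03];print(q[::3])
E
```

```text
post [0.543 0.17  0.094]
standfront [0.388 0.244 0.009]
beaker [ 0.638 -0.123  0.004]
carton [ 0.382 -0.157  0.047]
toolbox [ 0.557 -0.109  0.083]
weight [ 0.547 -0.259  0.033]
sq [ 0.478 -0.401  0.026]
hang [ 0.78  -0.197  0.551]
hang2 [ 0.78  -0.193  0.419]
bench [ 0.448 -0.339  0.   ]
book [0.431 0.425 0.012]
edge [ 0.362  0.042 -0.001]
lampbase [ 0.709 -0.342  0.014]
423
[[ 0.489 -0.383  0.01 ]
 [ 0.435 -0.431  0.011]
 [ 0.435 -0.444  0.011]
 [ 0.47  -0.418  0.011]
 [ 0.482 -0.383  0.012]
 [ 0.454 -0.437  0.012]
 [ 0.463 -0.408  0.012]
 [ 0.442 -0.453  0.012]
 [ 0.511 -0.367  0.012]
 [ 0.479 -0.385  0.013]
 [ 0.441 -0.427  0.013]
 [ 0.454 -0.411  0.013]
 [ 0.464 -0.424  0.013]
 [ 0.507 -0.36   0.014]
 [ 0.473 -0.391  0.014]
 [ 0.46  -0.427  0.014]
 [ 0.464 -0.43   0.014]
 [ 0.47  -0.411  0.014]
 [ 0.454 -0.427  0.014]
 [ 0.435 -0.439  0.014]
 [ 0.454 -0.446  0.014]
 [ 0.451 -0.446  0.015]
 [ 0.517 -0.36   0.015]
 [ 0.514 -0.36   0.015]
 [ 0.447 -0.426  0.015]
 [ 0.463 -0.42   0.015]
 [ 0.444 -0.442  0.015]
 [ 0.448 -0.456  0.015]
 [ 0.473 -0.401  0.015]
 [ 0.444 -0.423  0.016]
 [
[... 2804 characters left out ...]
0.093]
 [0.534 0.172 0.094]
 [0.542 0.169 0.049]
 [0.545 0.162 0.033]
 [0.531 0.206 0.088]
 [0.531 0.196 0.092]
 [0.531 0.188 0.089]
 [0.531 0.178 0.092]
 [0.534 0.172 0.076]
 [0.539 0.166 0.052]
 [0.536 0.22  0.043]
 [0.529 0.203 0.087]
 [0.528 0.193 0.092]
 [0.528 0.185 0.089]
 [0.528 0.175 0.093]
 [0.534 0.171 0.056]
 [0.538 0.164 0.039]
 [0.526 0.194 0.083]
 [0.525 0.184 0.094]
 [0.526 0.176 0.089]
 [0.534 0.173 0.042]
 [0.535 0.164 0.035]
 [0.522 0.181 0.09 ]
 [0.525 0.175 0.072]
 [0.53  0.169 0.044]
 [0.521 0.177 0.079]
 [0.526 0.171 0.052]
 [0.524 0.173 0.041]
 [0.319 0.003 1.311]
 [0.517 0.172 0.046]
 [0.319 0.003 1.311]
 [0.319 0.003 1.311]
 [0.319 0.003 1.311]
 [0.319 0.003 1.311]]
```

Run:
```python
import cv2,numpy as np
a=cv2.imread("pics/sq.png");b=cv2.imread("pics/st.png")
c=np.zeros((600,800,3),np.uint8)
a=cv2.resize(a,(400,300));b=cv2.resize(b,(400,380));c[:300,:400]=a;c[:380,400:]=b;cv2.imwrite("pics/two.png",c)
```

```text
(no output)
```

View pics/two.png

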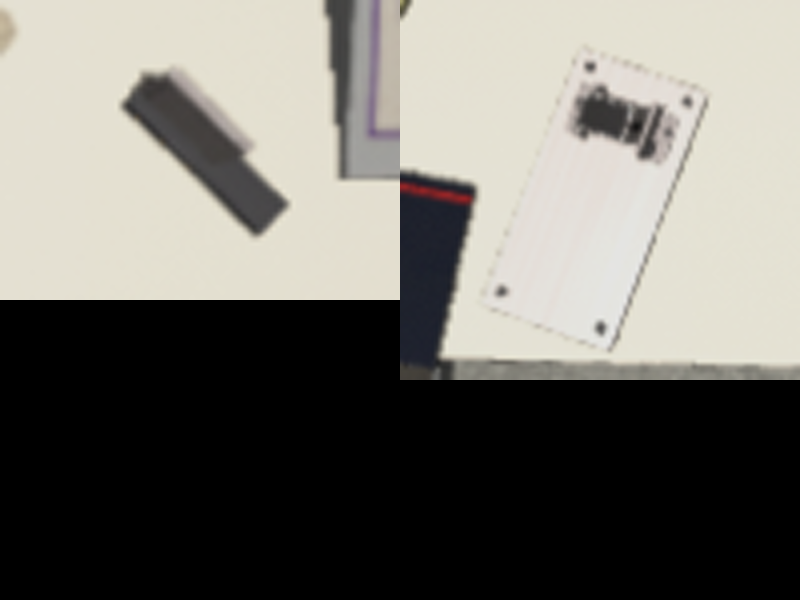

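Run:
```python
from h import *
np.set_printoptions(precision=4,suppress=True)
f=np.load("top0.npz");p,d=f["p"],f["d"];W=pts("top",d)
q=W[195:245,415:465].reshape(-1,3);s=q[(q[:,2]>.055)&(q[:,2]<.1)]
t=s[s[:,2]>.078]
def ax(s):
    c=s[:,:2].mean(0);u=np.linalg.svd(s[:,:2]-c)[2][0];pr=(s[:,:2]-c)@u;return c,np.degrees(np.arctan2(u[1],u[0])),pr.min(),pr.max()
print("blade",ax(s),"top",ax(t))
l=q[(q[:,2]>.009)&(q[:,2]<.1)];r=cv2.minAreaRect(l[:,:2].astype(np.float32)*1000);print("sq rect",r)
q=W[165:262,205:290].reshape(-1,3);l=q[(q[:,2]>.006)&(q[:,2]<.018)&(q[:,0]>.37)&(q[:,1]>.1)]
im=p[...,:].astype(int)
m=np.load("top_stand.npy");l2=W[m];l2=l2[(l2[:,2]<.02)&(l2[:,2]>.003)];r=cv2.minAreaRect(l2[:,:2].astype(np.float32)*1000);print("plate",r)
m2=cv2.minAreaRect(np.argwhere(m)[:,::-1].astype(np.float32));print(m2,cv2.boxPoints(m2))
# rays from corners to z=.012
def ray(u,v,z):
    c=get_calibration("top");xy=cv2.undistortPoints(np.array([[[u,v]]],float),c["K"],np.array([c["k1"],0,0,0]))[0,0]
    D=c["pose"][:3,:3]@[xy[0],-xy[1],-1];o=c["pose"][:3,3];return o+D*(z-o[2])/D[2]
for b in cv2.boxPoints(m2): print(ray(*b,.012))
# plate from picture: bolt heads in crop
for (u,v) in [(590,66),(687,102),(502,291),(600,327)]: print("bolt",ray(200+(u-400)/4,165+v/4,.014))
```

```text
blade (array([ 0.4954, -0.3855]), np.float64(-135.25455533938396), np.float64(-0.034457379831778503), np.float64(0.03322285883085847)) top (array([ 0.4961, -0.3866]), np.float64(-135.19895242958574), np.float64(-0.033551880957504845), np.float64(0.032903103470234875))
sq rect ((478.52996826171875, -404.51947021484375), (121.18069458007812, 30.06364631652832), 45.02808380126953)
plate ((488.4324035644531, 210.85824584960938), (114.62841033935547, 223.84129333496094), 71.29869842529297)
((248.03070068359375, 213.8737030029297), (36.078006744384766, 71.25325775146484), 20.772254943847656) [[218.5291 240.7869]
 [243.7994 174.1653]
 [277.5323 186.9605]
 [252.262  253.5821]]
[0.3999 0.2993 0.012 ]
[0.6156 0.2291 0.012 ]
[0.5758 0.119  0.012 ]
[0.3624 0.1912 0.012 ]
bolt [0.5913 0.2157 0.014 ]
bolt [0.5635 0.1369 0.014 ]
bolt [0.4099 0.2773 0.014 ]
bolt [0.3835 0.1988 0.014 ]
```

```bash
cat >> h.py <<'E'
def tgt(xy,z,xdeg):
    a=np.radians(xdeg);x=np.array([np.cos(a),np.sin(a),0]);zz=np.array([0,0,-1.]);T=np.eye(4)
    T[:3,:3]=np.stack([x,np.cross(zz,x),zz],1);T[:3,3]=[*xy,z];return T
def delta(T,o=None):
    D=np.linalg.inv(tool(o))@T
    print("t mm",np.round(D[:3,3]*1000,1),"r deg",np.round(np.degrees(R.from_matrix(D[:3,:3]).as_rotvec()),2))
E
python3 - <<'E'
from h import *
delta(tgt((.487,-.396),.34,-45))
E
```

```text
t mm [-117.6 -369.5   64.6] r deg [-0.000e+00  1.000e-02 -3.018e+01]
```

Emit:
jog_arm([
  {"tx": -12, "ty": -38, "tz": 6, "rz": -3},
  {"tx": -24, "ty": -76, "tz": 12, "rz": -6},
  {"tx": -36, "ty": -114, "tz": 18, "rz": -10},
  {"tx": -48, "ty": -152, "tz": 24, "rz": -13},
  {"tx": -60, "ty": -190, "tz": 32, "rz": -16},
])

```text
invalid input at $.commands[0]: expected keys tx, ty, tz, rx, ry, rz, fingers
```

```bash
python3 -c "
from h import *
delta(tgt((.487,-.396),.34,-45));print(get_obs()['clock'])"
```

```text
t mm [-117.6 -369.5   64.6] r deg [-0.000e+00  1.000e-02 -3.018e+01]
0.4
```

Emit:
jog_arm([
  {"tx": -12, "ty": -38, "tz": 6, "rx": 0, "ry": 0, "rz": -3, "fingers": 1},
  {"tx": -24, "ty": -76, "tz": 12, "rx": 0, "ry": 0, "rz": -6, "fingers": 1},
  {"tx": -36, "ty": -114, "tz": 18, "rx": 0, "ry": 0, "rz": -10, "fingers": 1},
  {"tx": -48, "ty": -152, "tz": 24, "rx": 0, "ry": 0, "rz": -13, "fingers": 1},
  {"tx": -60, "ty": -190, "tz": 32, "rx": 0, "ry": 0, "rz": -16, "fingers": 1},
])

```text
clock: 0.82
position: [0.3296, -0.4965, 0.3729]
tool_rot: [2.733, -1.548, 0.001]
wrist_force: [0.8, -2.1, -0.0]
width: 0.997
```

```bash
python3 -c "
from h import *
delta(tgt((.487,-.396),.34,-45));print(get_obs()['clock'])"
```

```text
t mm [  -5.2 -186.7   32.9] r deg [ -0.    -0.06 -14.05]
0.8167
```

Emit:
jog_arm([
  {"tx": -1, "ty": -38, "tz": 7, "rx": 0, "ry": 0, "rz": -3, "fingers": 1},
  {"tx": -2, "ty": -76, "tz": 14, "rx": 0, "ry": 0, "rz": -6, "fingers": 1},
  {"tx": -3, "ty": -114, "tz": 21, "rx": 0, "ry": 0, "rz": -9, "fingers": 1},
  {"tx": -4, "ty": -152, "tz": 28, "rx": 0, "ry": 0, "rz": -12, "fingers": 1},
  {"tx": -5, "ty": -187, "tz": 33, "rx": 0, "ry": 0, "rz": -14, "fingers": 1},
])

```text
clock: 1.23
position: [0.4891, -0.3943, 0.3394]
tool_rot: [-2.904, 1.198, -0.001]
wrist_force: [1.3, -1.3, -0.0]
width: 1.002
```

Run:
```python
from h import *
np.set_printoptions(precision=4,suppress=True)
o=get_obs();print(o["clock"],o["joint_pos"],np.abs(o["qvel"]).max())
T=wristT(o);p,d=camera("wrist");cv2.imwrite("pics/w1.png",p[:,:,::-1]);np.savez("w1.npz",p=p,d=d,T=T)
delta(tgt((.487,-.396),.34,-45),o)
W=pts("wrist",d,T);q=W.reshape(-1,3);q=q[(d.ravel()>.05)&(abs(q[:,0]-.487)<.1)&(abs(q[:,1]+.396)<.1)]
b=q[(q[:,2]<.005)];print("bench z",np.median(b[:,2]))
t=q[(q[:,2]>.07)&(q[:,2]<.1)];print(len(t),np.median(t[:,2]),cv2.minAreaRect(t[:,:2].astype(np.float32)*1000))
t=q[(q[:,2]>.009)&(q[:,2]<.1)];print(len(t),cv2.minAreaRect(t[:,:2].astype(np.float32)*1000))
```

```text
1.2333 [ 0.7158  0.5063 -0.18    1.6318  0.1024  1.012  -0.2791] 0.5540623617282494
t mm [-0.3  2.7 -0.6] r deg [-0.02 -0.04  0.16]
bench z 0.0006854740846553298
823 0.08486656945174587 ((497.59912109375, -385.7506103515625), (68.13214111328125, 8.155906677246094), 45.267051696777344)
5220 ((500.9241638183594, -447.7010192871094), (121.47576141357422, 161.8827362060547), 26.24531364440918)
```

View pics/w1.png

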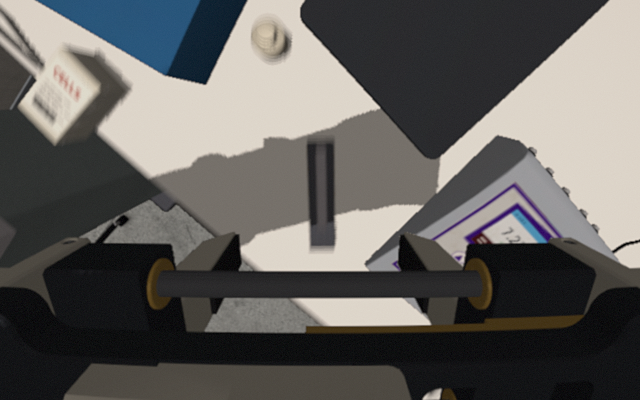

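Run:
```python
from h import *
np.set_printoptions(precision=4,suppress=True)
f=np.load("top0.npz");W=pts("top",f["d"]);q=W.reshape(-1,3)
m=q[(abs(q[:,0]-.54)<.1)&(q[:,1]<-.42)&(q[:,1]>-.62)&(q[:,2]>.01)&(q[:,2]<.3)]
print(m[:,2].max(),np.percentile(m[:,2],[50,90]))
# points in the gripper body footprint above .1 
T=tgt((.4875,-.396),.227,-45);L=(q-T[:3,3])@T[:3,:3]
k=(abs(L[:,0])<.1)&(abs(L[:,1])<.045)&(q[:,2]<.3);print("body foot maxz",q[k][:,2].max())
k=(abs(L[:,0])<.075)&(abs(L[:,0])>.02)&(abs(L[:,1])<.02)&(q[:,2]<.3);print("finger foot maxz",q[k][:,2].max(),q[k][q[k][:,2]>.02][:6])
delta(T)
```

```text
0.0840447022522699 [0.0498 0.0728]
body foot maxz 0.08859173016311828
finger foot maxz 0.00744391328314542 []
t mm [ -0.4  11.5 111.6] r deg [-0.35 -0.02  0.72]
```

Emit:
jog_arm([
  {"tx": 0, "ty": 11, "tz": 30, "rx": 0, "ry": 0, "rz": 0.7, "fingers": 0.6},
  {"tx": 0, "ty": 11, "tz": 50, "rx": 0, "ry": 0, "rz": 0.7, "fingers": 0.6},
  {"tx": 0, "ty": 11, "tz": 50, "rx": 0, "ry": 0, "rz": 0.7, "fingers": 0.6},
  {"tx": 0, "ty": 11, "tz": 50, "rx": 0, "ry": 0, "rz": 0.7, "fingers": 0.6},
  {"tx": 0, "ty": 11, "tz": 50, "rx": 0, "ry": 0, "rz": 0.7, "fingers": 0.6},
])

```text
clock: 1.7
position: [0.488, -0.3966, 0.2898]
tool_rot: [-2.898, 1.201, -0.006]
wrist_force: [1.1, -0.2, 0.8]
width: 0.686
```

Run:
```python
from h import *
np.set_printoptions(precision=4,suppress=True)
o=get_obs();print(o["clock"],np.abs(o["qvel"]).max())
T=wristT(o);p,d=camera("wrist");cv2.imwrite("pics/w2.png",p[:,:,::-1])
W=pts("wrist",d,T);q=W.reshape(-1,3);q=q[(d.ravel()>.05)&(abs(q[:,0]-.487)<.07)&(abs(q[:,1]+.396)<.07)]
b=q[(q[:,2]<.005)];print("bench z",np.median(b[:,2]))
t=q[(q[:,2]>.075)&(q[:,2]<.1)];print(len(t),np.median(t[:,2]),cv2.minAreaRect(t[:,:2].astype(np.float32)*1000))
delta(tgt((.4877,-.3957),.227,-45))
```

```text
1.7 0.013342836136416653
bench z 0.0007011809426951954
1224 0.08493922422574213 ((498.0158386230469, -385.8990173339844), (67.65360260009766, 8.296006202697754), 45.98724365234375)
t mm [-1.2 -0.  63.2] r deg [-0.37 -0.15 -0.01]
```

View pics/w2.png

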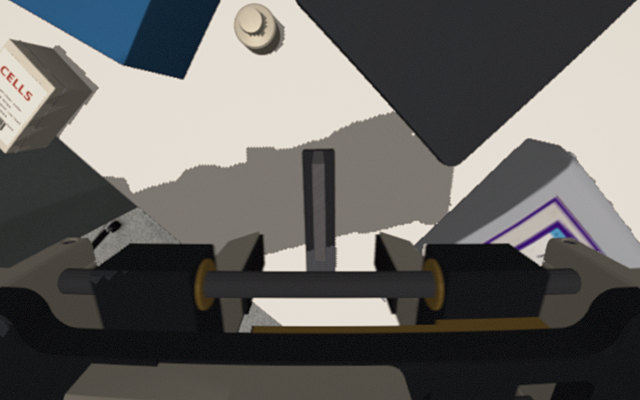

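Emit:
jog_arm([
  {"tx": -0.5, "ty": 0, "tz": 25, "rx": -0.4, "ry": 0, "rz": -0.3, "fingers": 0.6},
  {"tx": -0.5, "ty": 0, "tz": 45, "rx": -0.4, "ry": 0, "rz": -0.3, "fingers": 0.6},
  {"tx": -0.5, "ty": 0, "tz": 63, "rx": -0.4, "ry": 0, "rz": -0.3, "fingers": 0.6},
  {"tx": -0.5, "ty": 0, "tz": 63, "rx": -0.4, "ry": 0, "rz": -0.3, "fingers": 0.6},
  {"tx": -0.5, "ty": 0, "tz": 63, "rx": -0.4, "ry": 0, "rz": -0.3, "fingers": 0.5},
])

```text
clock: 2.17
position: [0.4882, -0.3965, 0.228]
tool_rot: [2.904, -1.195, 0.004]
wrist_force: [-0.1, -0.9, 0.1]
width: 0.566
```

Emit:
jog_arm([
  {"tx": 0, "ty": 0, "tz": 0, "rx": 0, "ry": 0, "rz": 0, "fingers": 0},
  {"tx": 0, "ty": 0, "tz": 0, "rx": 0, "ry": 0, "rz": 0, "fingers": 0},
  {"tx": 0, "ty": 0, "tz": 0, "rx": 0, "ry": 0, "rz": 0, "fingers": 0},
  {"tx": 0, "ty": 0, "tz": 0, "rx": 0, "ry": 0, "rz": 0, "fingers": 0},
  {"tx": 0, "ty": 0, "tz": 0, "rx": 0, "ry": 0, "rz": 0, "fingers": 0},
], grip_force=50)

```text
clock: 2.58
position: [0.4883, -0.3966, 0.2286]
tool_rot: [2.903, -1.195, 0.005]
wrist_force: [0.3, 0.3, -0.2]
width: 0.215
```

Run:
```python
from h import *
np.set_printoptions(precision=4,suppress=True)
o=get_obs();print(o)
delta(tgt((.4877,-.3957),.227,-45))
```

```text
{'clock': 2.5833, 'joint_pos': array([ 0.707 ,  0.6307, -0.164 ,  1.7279,  0.1376,  0.7906, -0.3033]), 'qvel': array([-0.0001,  0.0045,  0.0004,  0.003 , -0.0017, -0.0014, -0.0008]), 'joint_torque': array([  0.0215, -74.0545,  -2.4544, -24.6838,  -0.0453,  -0.0059,
         0.0009]), 'position': array([ 0.4883, -0.3966,  0.2286]), 'tool_rot': array([ 2.9035, -1.1948,  0.0051]), 'wrist_force': array([ 0.2804,  0.3043, -0.2208]), 'moment': array([ 0.0651,  0.0071, -0.0218]), 'width': 0.21472593303383494}
t mm [-1.1 -0.2  1.6] r deg [ 0.03 -0.21  0.27]
```

Emit:
jog_arm([
  {"tx": -0.6, "ty": 0, "tz": 1.5, "rx": 0, "ry": 0, "rz": 0, "fingers": 0},
  {"tx": -0.6, "ty": 0, "tz": 1.5, "rx": 0, "ry": 0, "rz": 0, "fingers": 0},
  {"tx": -0.6, "ty": 0, "tz": 1.5, "rx": 0, "ry": 0, "rz": 0, "fingers": 0},
  {"tx": -0.6, "ty": 0, "tz": 1.5, "rx": 0, "ry": 0, "rz": 0, "fingers": 0},
  {"tx": -0.6, "ty": 0, "tz": 1.5, "rx": 0, "ry": 0, "rz": 0, "fingers": 0},
])

```text
clock: 3.0
position: [0.4879, -0.3962, 0.2272]
tool_rot: [2.903, -1.195, 0.005]
wrist_force: [-0.4, 0.5, 0.4]
width: 0.083
```

Run:
```python
from h import *
np.set_printoptions(precision=4,suppress=True)
o=get_obs();print(o["width"]*92,o["position"],o["wrist_force"],o["moment"],R.from_rotvec(o["tool_rot"]).as_matrix())
```

```text
7.59857843694257 [ 0.4879 -0.3962  0.2272] [-0.3542  0.5147  0.3877] [ 0.0851  0.0443 -0.06  ] [[ 0.7103 -0.7039  0.0022]
 [-0.7038 -0.7103 -0.0029]
 [ 0.0036  0.0005 -1.    ]]
```

Emit:
jog_arm([
  {"tx": 0, "ty": 0, "tz": -10, "rx": 0, "ry": 0, "rz": 0, "fingers": 0},
  {"tx": 0, "ty": 0, "tz": -35, "rx": 0, "ry": 0, "rz": 0, "fingers": 0},
  {"tx": 0, "ty": 0, "tz": -70, "rx": 0, "ry": 0, "rz": 0, "fingers": 0},
  {"tx": 0, "ty": 0, "tz": -105, "rx": 0, "ry": 0, "rz": 0, "fingers": 0},
  {"tx": 0, "ty": 0, "tz": -130, "rx": 0, "ry": 0, "rz": 0, "fingers": 0},
])

```text
clock: 3.42
position: [0.4877, -0.3957, 0.3604]
tool_rot: [2.903, -1.195, 0.008]
wrist_force: [1.1, -0.1, -3.9]
width: 0.085
```

Run:
```python
from h import *
np.set_printoptions(precision=4,suppress=True)
o=get_obs();print(o["width"]*92,o["position"],o["wrist_force"],o["moment"])
a=np.radians(-18.7);c=np.array([.5358,.1948]);e=np.array([np.cos(a),np.sin(a)])
delta(tgt(c-.098*e,.36,-108.7))
```

```text
7.793473367874981 [ 0.4877 -0.3957  0.3604] [ 1.0595 -0.1488 -3.9214] [-0.0771 -0.1448 -0.0364]
t mm [-469.5 -410.4   -2.1] r deg [-0.17 -0.27 63.97]
```

Emit:
jog_arm([
  {"tx": -28, "ty": -24, "tz": 0, "rx": 0, "ry": 0, "rz": 4, "fingers": 0},
  {"tx": -56, "ty": -49, "tz": 0, "rx": 0, "ry": 0, "rz": 8, "fingers": 0},
  {"tx": -84, "ty": -73, "tz": 0, "rx": 0, "ry": 0, "rz": 12, "fingers": 0},
  {"tx": -112, "ty": -98, "tz": 0, "rx": 0, "ry": 0, "rz": 16, "fingers": 0},
  {"tx": -140, "ty": -122, "tz": 0, "rx": 0, "ry": 0, "rz": 20, "fingers": 0},
])

```text
clock: 3.83
position: [0.4733, -0.2086, 0.36]
tool_rot: [2.65, -1.686, 0.008]
wrist_force: [1.4, 0.7, -2.9]
width: 0.08
```

```bash
cat > g.py <<'E'
from h import *
np.set_printoptions(precision=4,suppress=True)
o=get_obs();print(o["clock"],o["width"]*92,o["position"],o["wrist_force"],o["moment"],o["joint_pos"])
a=np.radians(-18.7);c=np.array([.5358,.1948]);e=np.array([np.cos(a),np.sin(a)])
delta(tgt(c-.098*e,.36,-108.7))
E
python3 g.py
```

```text
3.8333 7.390339832249628 [ 0.4733 -0.2086  0.36  ] [ 1.3755  0.7041 -2.8666] [ 0.0526 -0.1024  0.0208] [ 0.4414  0.3144 -0.1654  1.8832  0.0658  0.9447 -0.8875]
t mm [-406.7 -156.8   -1.6] r deg [-0.2  -0.22 43.78]
```

Emit:
jog_arm([
  {"tx": -36, "ty": -14, "tz": 0, "rx": 0, "ry": 0, "rz": 4, "fingers": 0},
  {"tx": -72, "ty": -28, "tz": 0, "rx": 0, "ry": 0, "rz": 8, "fingers": 0},
  {"tx": -108, "ty": -42, "tz": 0, "rx": 0, "ry": 0, "rz": 12, "fingers": 0},
  {"tx": -144, "ty": -56, "tz": 0, "rx": 0, "ry": 0, "rz": 16, "fingers": 0},
  {"tx": -180, "ty": -70, "tz": 0, "rx": 0, "ry": 0, "rz": 20, "fingers": 0},
])

```text
clock: 4.25
position: [0.4596, -0.0142, 0.3597]
tool_rot: [2.314, -2.125, 0.008]
wrist_force: [1.0, 0.1, -3.6]
width: 0.084
```

```bash
python3 g.py
```

```text
4.25 7.6941597918840845 [ 0.4596 -0.0142  0.3597] [ 1.0409  0.0782 -3.6361] [ 0.0351 -0.0813  0.0141] [ 0.0865  0.2289 -0.2059  2.0075  0.064   0.9077 -1.6391]
t mm [-240.9   -3.9   -1.2] r deg [-0.23 -0.18 23.57]
```

Emit:
jog_arm([
  {"tx": -36, "ty": 0, "tz": 0, "rx": 0, "ry": 0, "rz": 4, "fingers": 0},
  {"tx": -72, "ty": -1, "tz": 0, "rx": 0, "ry": 0, "rz": 8, "fingers": 0},
  {"tx": -108, "ty": -1, "tz": 0, "rx": 0, "ry": 0, "rz": 12, "fingers": 0},
  {"tx": -144, "ty": -2, "tz": 0, "rx": 0, "ry": 0, "rz": 16, "fingers": 0},
  {"tx": -180, "ty": -3, "tz": 0, "rx": 0, "ry": 0, "rz": 20, "fingers": 0},
])

```text
clock: 4.67
position: [0.4464, 0.167, 0.3595]
tool_rot: [-1.905, 2.497, -0.008]
wrist_force: [1.5, -0.3, -3.0]
width: 0.084
```

```bash
python3 g.py
```

```text
4.6667 7.7238023118063746 [0.4464 0.167  0.3595] [ 1.4555 -0.3212 -2.9784] [-0.0084 -0.0634 -0.0222] [-0.2673  0.2597 -0.2481  1.968   0.0857  0.9221 -2.3974]
t mm [-56.2  19.   -0.8] r deg [-0.26 -0.15  3.38]
```

Emit:
jog_arm([
  {"tx": -28, "ty": 9, "tz": 0, "rx": 0, "ry": 0, "rz": 2, "fingers": 0},
  {"tx": -56, "ty": 19, "tz": 10, "rx": -0.3, "ry": 0, "rz": 3.4, "fingers": 0},
  {"tx": -56, "ty": 19, "tz": 40, "rx": -0.3, "ry": 0, "rz": 3.4, "fingers": 0},
  {"tx": -56, "ty": 19, "tz": 60, "rx": -0.3, "ry": 0, "rz": 3.4, "fingers": 0},
  {"tx": -56, "ty": 19, "tz": 60, "rx": -0.3, "ry": 0, "rz": 3.4, "fingers": 0},
])

```text
clock: 5.08
position: [0.4414, 0.2253, 0.296]
tool_rot: [1.827, -2.544, 0.001]
wrist_force: [0.1, -1.0, -3.8]
width: 0.086
```

Emit:
jog_arm([
  {"tx": 0, "ty": 0, "tz": 0, "rx": 0, "ry": 0, "rz": 0, "fingers": 0},
  {"tx": 0, "ty": 0, "tz": 0, "rx": 0, "ry": 0, "rz": 0, "fingers": 0},
  {"tx": 0, "ty": 0, "tz": 0, "rx": 0, "ry": 0, "rz": 0, "fingers": 0},
  {"tx": 0, "ty": 0, "tz": 0, "rx": 0, "ry": 0, "rz": 0, "fingers": 0},
  {"tx": 0, "ty": 0, "tz": 0, "rx": 0, "ry": 0, "rz": 0, "fingers": 0},
])

```text
clock: 5.5
position: [0.4418, 0.2253, 0.2971]
tool_rot: [1.827, -2.546, 0.001]
wrist_force: [0.5, -0.0, -3.6]
width: 0.082
```

```bash
python3 g.py
python3 - <<'E'
from h import *
o=get_obs();T=wristT(o);p,d=camera("wrist");cv2.imwrite("pics/w3.png",p[:,:,::-1]);np.savez("w3.npz",p=p,d=d,T=T,tool=tool(o))
for n in ["top","scene"]:
    p2,d2=camera(n);np.savez(n+"3.npz",p=p2,d=d2)
    b=(200,150,310,260) if n=="top" else (220,170,330,260)
    cv2.imwrite(f"pics/{n}3.png",cv2.resize(p2[b[1]:b[3],b[0]:b[2],::-1],None,fx=5,fy=5,interpolation=2))
W=pts("wrist",d,T)
q=W.reshape(-1,3)
pl=q[(d.ravel()>.05)&(q[:,2]>.006)&(q[:,2]<.018)&(abs(q[:,0]-.5)<.15)&(abs(q[:,1]-.21)<.13)]
print("plate",len(pl),np.median(pl[:,2]),cv2.minAreaRect(pl[:,:2].astype(np.float32)*1000))
E
```

```text
5.5 7.518733736868315 [0.4418 0.2253 0.2971] [ 0.5029 -0.0354 -3.6222] [ 0.1201 -0.0055  0.0561] [-0.3838  0.3725 -0.2505  1.992   0.1274  0.7994 -2.6041]
t mm [ -0.9  -0.6 -62.9] r deg [ 0.21 -0.38  0.03]
plate 24027 0.012991189977297146 ((505.54290771484375, 241.57699584960938), (182.8614501953125, 208.01478576660156), 71.0735092163086)
```

View pics/w3.png

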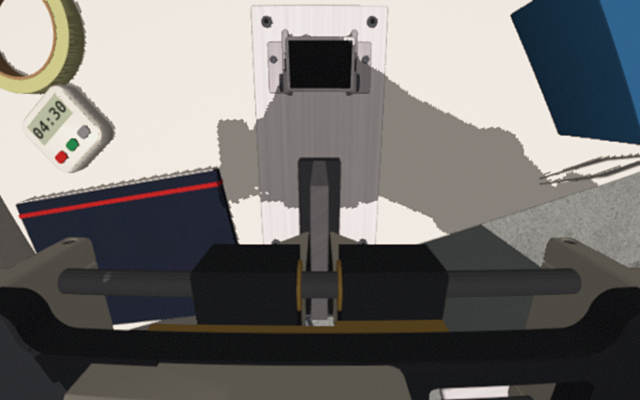

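View pics/top3.png

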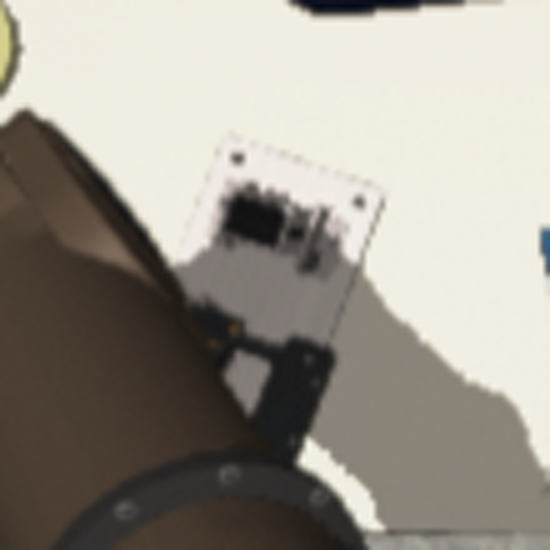

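View pics/scene3.png

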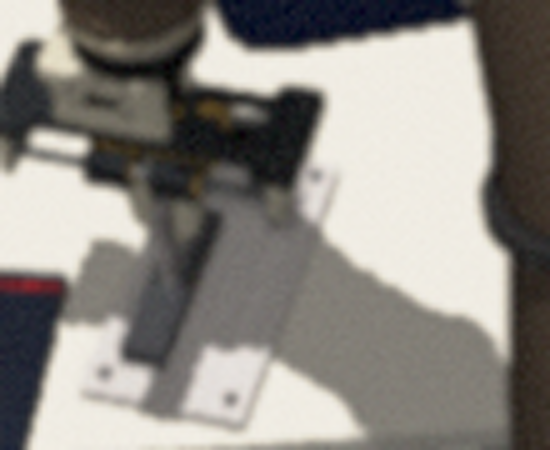

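```bash
cat > rel.py <<'E'
# relative measurement in tool-yaw frame: s = along approach (square +x), l = lateral(y)
from h import *
import sys
np.set_printoptions(precision=2,suppress=True)
f=np.load(sys.argv[1]);d=f["d"];p=f["p"];T=f["T"];Tt=f["tool"]
W=pts("wrist",d,T);
yaw=np.arctan2(-Tt[1,1],-Tt[0,1]);e=np.array([np.cos(yaw),np.sin(yaw)]);n=np.array([-e[1],e[0]])
print("tool approach yaw",np.degrees(yaw))
D=W[...,:2]-Tt[:2,3];S=D@e*1000;L=D@n*1000;Z=W[...,2]*1000;ok=d>.05
def rowfit(mask,name,minlen=8):
    # midpoints & edges per s-bin
    out=[]
    for s in np.arange(-60,180,2.):
        k=mask&(S>=s)&(S<s+2)
        if k.sum()>=minlen: out.append((s+1,L[k].min(),L[k].max()))
    out=np.array(out)
    if len(out)<3: print(name,"few");return
    mid=(out[:,1]+out[:,2])/2;c=np.polyfit(out[:,0],mid,1)
    print(name,"s %.1f..%.1f"%(out[0,0],out[-1,0]),"width %.1f"%np.median(out[:,2]-out[:,1]),"lat=%.2f at s=0, slope deg %.2f, resid %.2f"%(c[1],np.degrees(np.arctan(c[0])),np.std(mid-np.polyval(c,out[:,0]))))
    return out
zt=Tt[2,3]*1000-159-68 # square bottom
print("sq bottom z",zt)
rowfit(ok&(Z>6)&(Z<18)&(abs(L)<60)&(S>50),"plate")
rowfit(ok&(abs(Z-(zt+84))<5)&(abs(L)<20)&(S<60),"blade top",2)
rowfit(ok&(abs(Z-(zt+16))<4)&(abs(L)<20)&(S<60),"stock top",2)
o=rowfit(ok&(Z>80)&(Z<100)&(abs(L)<40)&(S>65),"post top",4)
k=ok&(Z>80)&(Z<100)&(abs(L)<40)&(S>65);
if k.sum()>20: print(cv2.minAreaRect(np.stack([S[k],L[k]],1).astype(np.float32)),"z front/back",[np.median(Z[k&(S<np.percentile(S[k],15))]),np.median(Z[k&(S>np.percentile(S[k],85))])], "S front",np.percentile(S[k],[0,1,3]))
k=ok&(Z>40)&(Z<52)&(abs(L)<40)&(S>60);
if k.sum()>20: print("cheeks",cv2.minAreaRect(np.stack([S[k],L[k]],1).astype(np.float32)),"S front",np.percentile(S[k],[0,2,5]), "L",L[k].min(),L[k].max(), L[k&(L<0)].max(), L[k&(L>0)].min())
k=ok&(abs(Z-(zt+84))<5)&(abs(L)<20)&(S<75)
if k.sum()>20:print("blade face S",np.percentile(S[k],[97,99,100]),"z",np.median(Z[k]))
E
python3 rel.py w3.npz
```

```text
tool approach yaw -18.66643034497547
sq bottom z 70.07177967594919
plate s 51.0..159.0 width 109.0 lat=-0.55 at s=0, slope deg 0.04, resid 0.29
blade top s -21.0..47.0 width 7.5 lat=0.81 at s=0, slope deg 0.15, resid 0.07
stock top s -5.0..47.0 width 27.4 lat=0.48 at s=0, slope deg 0.06, resid 0.12
post top s 89.0..117.0 width 39.7 lat=-0.63 at s=0, slope deg 0.13, resid 0.14
((103.23170471191406, -0.2693367004394531), (41.42910385131836, 29.865976333618164), 89.98286437988281) z front/back [np.float64(90.79034963609752), np.float64(94.57185682872176)] S front [88.29 88.38 88.94]
cheeks ((110.56267547607422, -0.4265270233154297), (43.17808532714844, 54.15226745605469), 0.10196136683225632) S front [89.02 89.55 90.23] L -27.482902568451465 26.68161996401927 -22.470578397535192 21.569361179303506
blade face S [46.31 46.62 46.98] z 154.85592391467122
```

```bash
cat > t.py <<'E'
from h import *
o=get_obs();Rm=R.from_rotvec(o["tool_rot"]).as_matrix();u=Rm[2]
# desired up in tool frame
w=np.array([.0036,.0005,-1]);r=np.cross(w,u)  # turn of tool so that up reads w
print("up now",u.round(4),"tilt fix deg rx,ry",np.degrees(r[:2]).round(2))
E
python3 t.py
```

```text
up now [ 0.0073  0.0044 -1.    ] tilt fix deg rx,ry [ 0.23 -0.21]
```

Emit:
jog_arm([
  {"tx": 1.2, "ty": -10, "tz": 15, "rx": 0.2, "ry": -0.2, "rz": 0, "fingers": 0},
  {"tx": 1.2, "ty": -20, "tz": 32, "rx": 0.2, "ry": -0.2, "rz": 0, "fingers": 0},
  {"tx": 1.2, "ty": -20, "tz": 46, "rx": 0.2, "ry": -0.2, "rz": 0, "fingers": 0},
  {"tx": 1.2, "ty": -20, "tz": 54, "rx": 0.2, "ry": -0.2, "rz": 0, "fingers": 0},
  {"tx": 1.2, "ty": -20, "tz": 54, "rx": 0.2, "ry": -0.2, "rz": 0, "fingers": 0},
], grip_force=60)

```text
clock: 6.07
position: [0.4592, 0.2171, 0.241]
tool_rot: [1.828, -2.547, 0.002]
wrist_force: [-0.9, 0.3, -3.7]
width: 0.083
```

Emit:
jog_arm([
  {"tx": 0, "ty": 0, "tz": 1, "rx": 0, "ry": 0, "rz": 0, "fingers": 0},
  {"tx": 0, "ty": 0, "tz": 1, "rx": 0, "ry": 0, "rz": 0, "fingers": 0},
  {"tx": 0, "ty": 0, "tz": 1, "rx": 0, "ry": 0, "rz": 0, "fingers": 0},
  {"tx": 0, "ty": 0, "tz": 1, "rx": 0, "ry": 0, "rz": 0, "fingers": 0},
  {"tx": 0, "ty": 0, "tz": 1, "rx": 0, "ry": 0, "rz": 0, "fingers": 0},
])

```text
clock: 6.48
position: [0.4593, 0.2173, 0.2406]
tool_rot: [1.829, -2.547, 0.002]
wrist_force: [0.0, -0.0, -3.4]
width: 0.084
```

```bash
cat > snap.py <<'E'
from h import *
import sys
n=sys.argv[1];o=get_obs();T=wristT(o);p,d=camera("wrist");cv2.imwrite(f"pics/{n}.png",p[:,:,::-1]);np.savez(n+".npz",p=p,d=d,T=T,tool=tool(o))
E
python3 g.py|head -1; python3 t.py; python3 snap.py w4; python3 rel.py w4.npz
```

```text
6.4833 7.762410513843302 [0.4593 0.2173 0.2406] [ 0.0015 -0.0076 -3.3998] [ 0.0159  0.053  -0.0119] [-0.3771  0.47   -0.2254  2.0159  0.1643  0.6782 -2.6039]
up now [ 0.0053  0.0024 -1.    ] tilt fix deg rx,ry [ 0.11 -0.1 ]
tool approach yaw -18.644194944809986
sq bottom z 13.568732705082056
plate s 51.0..141.0 width 109.2 lat=-2.99 at s=0, slope deg 3.27, resid 6.09
blade top s -21.0..47.0 width 7.5 lat=1.00 at s=0, slope deg 0.16, resid 0.06
stock top s -3.0..47.0 width 27.3 lat=0.77 at s=0, slope deg 0.08, resid 0.10
post top s 69.0..99.0 width 39.8 lat=1.71 at s=0, slope deg -0.01, resid 0.20
((84.18775177001953, 1.6958141326904297), (29.364580154418945, 41.899818420410156), 0.00038401095662266016) z front/back [np.float64(90.93672518306708), np.float64(94.54333925245673)] S front [69.51 69.66 70.5 ]
cheeks ((93.40412139892578, 1.5123004913330078), (41.03523635864258, 54.46027755737305), 0.34361955523490906) S front [72.72 74.41 76.92] L -25.610904438107895 28.830295337973467 -20.444863152064233 23.439291723323144
blade face S [46.75 73.93 74.76] z 98.39815946262586
```

View pics/w4.png

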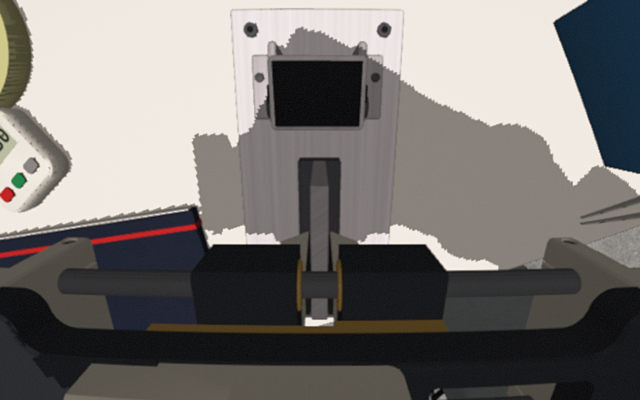

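Emit:
jog_arm([
  {"tx": -0.7, "ty": -5, "tz": 0, "rx": 0.1, "ry": -0.1, "rz": 0, "fingers": 0},
  {"tx": -0.7, "ty": -10, "tz": 0, "rx": 0.1, "ry": -0.1, "rz": 0, "fingers": 0},
  {"tx": -0.7, "ty": -14, "tz": 0, "rx": 0.1, "ry": -0.1, "rz": 0, "fingers": 0},
  {"tx": -0.7, "ty": -18, "tz": 0, "rx": 0.1, "ry": -0.1, "rz": 0, "fingers": 0},
  {"tx": -0.7, "ty": -20, "tz": 0, "rx": 0.1, "ry": -0.1, "rz": 0, "fingers": 0},
])

```text
clock: 6.95
position: [0.4792, 0.211, 0.2404]
tool_rot: [1.829, -2.55, 0.003]
wrist_force: [0.2, -0.2, -4.7]
width: 0.086
```

Emit:
jog_arm([
  {"tx": 0, "ty": -1, "tz": 0, "rx": 0, "ry": 0, "rz": 0, "fingers": 0},
  {"tx": 0, "ty": -2, "tz": 0, "rx": 0, "ry": 0, "rz": 0, "fingers": 0},
  {"tx": 0, "ty": -3, "tz": 0, "rx": 0, "ry": 0, "rz": 0, "fingers": 0},
  {"tx": 0, "ty": -4, "tz": 0, "rx": 0, "ry": 0, "rz": 0, "fingers": 0},
  {"tx": 0, "ty": -5, "tz": 0, "rx": 0, "ry": 0, "rz": 0, "fingers": 0},
])

```text
clock: 7.37
position: [0.4835, 0.2096, 0.2403]
tool_rot: [1.83, -2.549, 0.002]
wrist_force: [-3.4, 1.4, -0.8]
width: 0.082
```

```bash
cat > fr.py <<'E'
from h import *
np.set_printoptions(precision=4,suppress=True)
o=get_obs();yaw=np.radians(-18.7);e=np.array([np.cos(yaw),np.sin(yaw)]);n=np.array([-e[1],e[0]])
f=o["wrist_force"];P=o["position"];m=o["moment"]
print("clk",o["clock"],"F in(+x_st) %.1f lat %.1f z %.1f"%(f[:2]@e,f[:2]@n,f[2]),"pitch-moment(about lat) %.3f"%(m[:2]@n),"s %.1f lat %.1f z %.1f"%(P[:2]@e*1e3,P[:2]@n*1e3,P[2]*1e3),"bottom z %.2f"%(P[2]*1e3-227),"w",o["width"]*92)
E
python3 fr.py;python3 t.py; python3 snap.py w5; python3 rel.py w5.npz
```

```text
clk 7.3667 F in(+x_st) -3.7 lat 0.3 z -0.8 pitch-moment(about lat) 0.710 s 390.8 lat 353.6 z 240.3 bottom z 13.30 w 7.561128752466105
up now [ 0.0041  0.0012 -1.    ] tilt fix deg rx,ry [ 0.04 -0.03]
tool approach yaw -18.662195684148067
sq bottom z 13.3030875846176
plate s 51.0..115.0 width 109.2 lat=-0.53 at s=0, slope deg 1.32, resid 1.57
blade top s -21.0..59.0 width 7.5 lat=1.19 at s=0, slope deg -0.01, resid 0.18
stock top s -3.0..33.0 width 27.4 lat=1.00 at s=0, slope deg 0.09, resid 0.11
post top s 65.0..77.0 width 39.1 lat=1.87 at s=0, slope deg -0.58, resid 0.05
((71.40331268310547, 1.1987190246582031), (41.41725158691406, 12.805723190307617), 89.99858093261719) z front/back [np.float64(93.37946147186916), np.float64(88.84283608203856)] S front [65.   65.08 65.25]
cheeks ((76.96570587158203, 1.0178775787353516), (23.00118637084961, 53.95530700683594), 0.7232698798179626) S front [65.13 76.3  77.38] L -25.909161001801504 28.0170765138914 -0.34886887665987826 0.10824571554397039
blade face S [74.48 74.91 75.  ] z 94.01143328584376
```

View pics/w5.png

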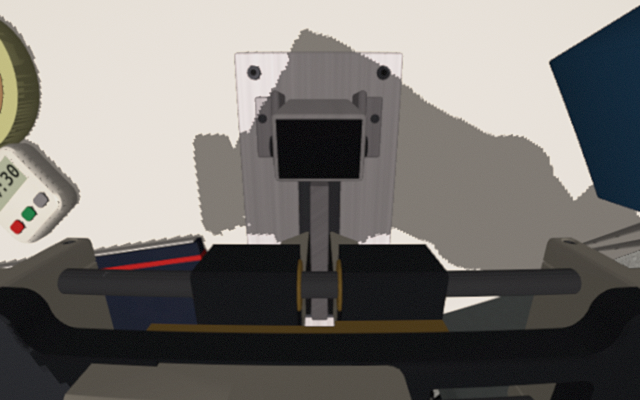

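Emit:
jog_arm([
  {"tx": 0, "ty": -2, "tz": 0, "rx": 0, "ry": 0, "rz": 0, "fingers": 0},
  {"tx": 0, "ty": -3.5, "tz": 0, "rx": 0, "ry": 0, "rz": 0, "fingers": 0},
  {"tx": 0, "ty": -5, "tz": 0, "rx": 0, "ry": 0, "rz": 0, "fingers": 0},
  {"tx": 0, "ty": -6.5, "tz": 0, "rx": 0, "ry": 0, "rz": 0, "fingers": 0},
  {"tx": 0, "ty": -6.5, "tz": 0, "rx": 0, "ry": 0, "rz": 0, "fingers": 0},
])

```text
clock: 7.83
position: [0.49, 0.2075, 0.2404]
tool_rot: [1.829, -2.549, 0.002]
wrist_force: [-5.6, 1.3, 0.1]
width: 0.086
```

```bash
python3 fr.py;python3 t.py
```

```text
clk 7.8333 F in(+x_st) -5.7 lat -0.6 z 0.1 pitch-moment(about lat) 0.994 s 397.6 lat 353.6 z 240.4 bottom z 13.35 w 7.950526348146151
up now [ 0.0039  0.0013 -1.    ] tilt fix deg rx,ry [ 0.04 -0.02]
```

Emit:
jog_arm([
  {"tx": 0, "ty": -0.5, "tz": 0.2, "rx": 0, "ry": 0, "rz": 0, "fingers": 0},
  {"tx": 0, "ty": -1, "tz": 0.4, "rx": 0, "ry": 0, "rz": 0, "fingers": 0},
  {"tx": 0, "ty": -1.5, "tz": 0.6, "rx": 0, "ry": 0, "rz": 0, "fingers": 0},
  {"tx": 0, "ty": -2, "tz": 0.6, "rx": 0, "ry": 0, "rz": 0, "fingers": 0},
  {"tx": 0, "ty": -2, "tz": 0.6, "rx": 0, "ry": 0, "rz": 0, "fingers": 0},
])

```text
clock: 8.25
position: [0.4913, 0.2072, 0.2397]
tool_rot: [1.83, -2.548, 0.001]
wrist_force: [-6.7, 2.4, 0.4]
width: 0.085
```

```bash
python3 fr.py;python3 t.py;python3 snap.py w6; python3 rel.py w6.npz
```

```text
clk 8.25 F in(+x_st) -7.2 lat 0.2 z 0.4 pitch-moment(about lat) 1.433 s 398.9 lat 353.8 z 239.7 bottom z 12.69 w 7.81274603343156
up now [ 0.0043  0.0026 -1.    ] tilt fix deg rx,ry [ 0.12 -0.04]
tool approach yaw -18.633019346096496
sq bottom z 12.694455604180519
plate s 51.0..107.0 width 108.9 lat=1.28 at s=0, slope deg -0.32, resid 0.25
blade top s -21.0..59.0 width 7.6 lat=1.23 at s=0, slope deg -0.12, resid 0.40
stock top s -5.0..33.0 width 27.3 lat=0.99 at s=0, slope deg 0.03, resid 0.10
post top s 65.0..77.0 width 39.4 lat=1.41 at s=0, slope deg -0.40, resid 0.08
((70.6878433227539, 0.8327102661132812), (11.353338241577148, 40.417781829833984), 0.03667299076914787) z front/back [np.float64(91.61818095814904), np.float64(90.24351025129849)] S front [65.   65.17 65.28]
cheeks ((71.7313003540039, 0.71881103515625), (18.22706413269043, 53.93770980834961), 1.0007705688476562) S front [62.16 63.5  67.04] L -26.170996077154314 27.795798795553008 -20.881304998145872 22.617882380763405
blade face S [73.12 73.94 74.75] z 92.71685753158715
```

View pics/w6.png

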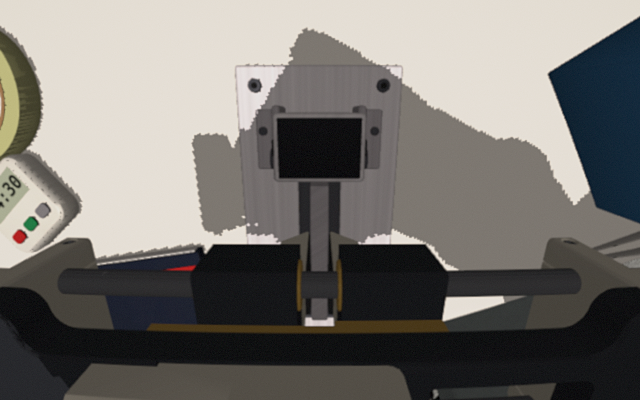

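Emit:
jog_arm([
  {"tx": 0, "ty": -0.6, "tz": 0.6, "rx": 0, "ry": 0, "rz": 0, "fingers": 0},
  {"tx": 0, "ty": -0.6, "tz": 1, "rx": 0, "ry": 0, "rz": 0, "fingers": 0},
  {"tx": 0, "ty": -0.6, "tz": 1.3, "rx": 0, "ry": 0, "rz": 0, "fingers": 0},
  {"tx": 0, "ty": -0.6, "tz": 1.5, "rx": 0, "ry": 0, "rz": 0, "fingers": 0},
  {"tx": 0, "ty": -0.6, "tz": 1.5, "rx": 0, "ry": 0, "rz": 0, "fingers": 0},
])

```text
clock: 8.72
position: [0.4913, 0.2073, 0.2391]
tool_rot: [1.83, -2.547, 0.0]
wrist_force: [-10.4, 0.4, 12.3]
width: 0.085
```

```bash
python3 fr.py;python3 t.py
```

```text
clk 8.7167 F in(+x_st) -10.0 lat -2.9 z 12.3 pitch-moment(about lat) 1.785 s 398.9 lat 353.9 z 239.1 bottom z 12.08 w 7.791620963461318
up now [ 0.0045  0.0031 -1.    ] tilt fix deg rx,ry [ 0.15 -0.05]
```

Emit:
jog_arm([
  {"tx": 0, "ty": -0.8, "tz": 1.2, "rx": 0, "ry": 0, "rz": 0, "fingers": 0},
  {"tx": 0, "ty": -0.8, "tz": 1.6, "rx": 0, "ry": 0, "rz": 0, "fingers": 0},
  {"tx": 0, "ty": -0.8, "tz": 2, "rx": 0, "ry": 0, "rz": 0, "fingers": 0},
  {"tx": 0, "ty": -0.8, "tz": 2, "rx": 0, "ry": 0, "rz": 0, "fingers": 0},
  {"tx": 0, "ty": -0.8, "tz": 2, "rx": 0, "ry": 0, "rz": 0, "fingers": 0},
])

```text
clock: 9.13
position: [0.4914, 0.2074, 0.239]
tool_rot: [1.831, -2.546, 0.0]
wrist_force: [-15.0, -2.4, 28.0]
width: 0.084
```

```bash
python3 fr.py;python3 t.py;python3 snap.py w7
cat > tilt.py <<'E'
from h import *
import sys
f=np.load(sys.argv[1]);d=f["d"];Tt=f["tool"];W=pts("wrist",d,f["T"])
yaw=np.radians(-18.7);e=np.array([np.cos(yaw),np.sin(yaw)]);n=np.array([-e[1],e[0]])
D=W[...,:2]-Tt[:2,3];S=D@e*1000;L=D@n*1000;Z=W[...,2]*1000;ok=d>.05
def fit(k,name):
    for _ in range(4):
        A=np.stack([S[k],L[k],np.ones(k.sum())],1);c=np.linalg.lstsq(A,Z[k],rcond=None)[0]
        r=Z-(S*c[0]+L*c[1]+c[2]);k=k&(abs(r)<1.5)
    print(name,k.sum(),"slope along S deg %.2f along L %.2f"%tuple(np.degrees(c[:2])),"z at centre %.2f"%np.median(Z[k]),"S %.1f..%.1f"%(S[k].min(),S[k].max()),"L %.1f..%.1f"%(L[k].min(),L[k].max()))
fit(ok&(S>51)&(S<76)&(abs(L-1)<16)&(Z>84)&(Z<96),"post top")
fit(ok&(S>-25)&(S<44)&(abs(L-1)<3)&(Z>92)&(Z<101),"blade top")
fit(ok&(S>0)&(S<44)&(abs(L-1)<13)&(abs(L-1)>6)&(Z>20)&(Z<36),"stock top")
fit(ok&(S>0)&(S<140)&(abs(L-1)<50)&(abs(L-1)>38)&(Z>7)&(Z<17),"plate")
E
python3 tilt.py w7.npz; python3 tilt.py w6.npz;python3 tilt.py w4.npz
```

```text
clk 9.1333 F in(+x_st) -13.4 lat -7.1 z 28.0 pitch-moment(about lat) 2.550 s 398.9 lat 353.9 z 239.0 bottom z 12.03 w 7.758853487852039
up now [ 0.0047  0.0033 -1.    ] tilt fix deg rx,ry [ 0.16 -0.06]
post top 4322 slope along S deg -0.71 along L 0.00 z at centre 91.73 S 51.0..75.8 L -15.0..17.0
blade top 1306 slope along S deg -0.05 along L -0.39 z at centre 97.00 S -21.2..44.0 L -2.0..4.0
stock top 949 slope along S deg -0.29 along L -0.22 z at centre 29.01 S 0.1..32.4 L -12.0..14.0
plate 4114 slope along S deg 0.07 along L -0.05 z at centre 12.99 S 0.0..106.3 L -49.0..51.0
post top 4306 slope along S deg -0.90 along L -0.05 z at centre 91.68 S 51.0..75.9 L -15.0..17.0
blade top 1286 slope along S deg -0.13 along L 0.01 z at centre 97.56 S -21.3..44.0 L -2.0..4.0
stock top 946 slope along S deg -0.21 along L -0.57 z at centre 29.58 S 0.0..32.5 L -12.0..14.0
plate 4098 slope along S deg 0.08 along L -0.03 z at centre 12.99 S 0.0..106.1 L -49.0..51.0
post top 1158 slope along S deg 24.95 along L 0.18 z at centre 91.30 S 69.6..76.0 L -15.0..17.0
blade top 1312 slope along S deg -0.14 along L 0.67 z at centre 98.49 S -21.2..44.0 L -2.0..4.0
stock top 1297 slope along S deg -0.07 along L -0.48 z at centre 30.43 S 0.0..43.7 L -12.0..14.0
plate 5817 slope along S deg 0.05 along L -0.04 z at centre 13.01 S 0.0..139.5 L -49.0..51.0
```

View pics/w7.png

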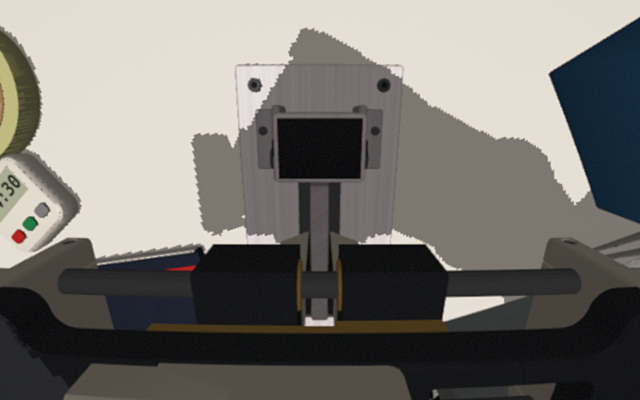

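```bash
python3 fr.py; python3 -c "
from h import *
print(get_obs()['moment'])"; sed 's/(S>51)&(S<76)/(S>71)\&(S<98)/;s/(Z>84)&(Z<96)/(Z>86)\&(Z<98)/' tilt.py>tilt4.py; python3 tilt4.py w4.npz|head -1; sed 's/(S>51)&(S<76)/(S>90)\&(S<116)/;s/(Z>84)&(Z<96)/(Z>86)\&(Z<98)/' tilt.py>tilt3.py; python3 tilt3.py w3.npz|head -1
```

```text
clk 9.1833 F in(+x_st) -13.6 lat -6.7 z 28.0 pitch-moment(about lat) 2.567 s 398.9 lat 353.9 z 239.0 bottom z 12.04 w 7.833315668268984
[-0.55223686  2.89692787 -0.06240649]
post top 5252 slope along S deg 8.60 along L -0.04 z at centre 93.49 S 71.0..98.0 L -15.0..17.0
post top 2610 slope along S deg 9.16 along L -0.13 z at centre 93.34 S 90.4..116.0 L -15.0..17.0
  return _methods._mean(a, axis=axis, dtype=dtype,
  ret = ret.dtype.type(ret / rcount)
Traceback (most recent call last):
  File "tilt3.py", line 12, in <module>
    fit(ok&(S>-25)&(S<44)&(abs(L-1)<3)&(Z>92)&(Z<101),"blade top")
    ~~~^^^^^^^^^^^^^^^^^^^^^^^^^^^^^^^^^^^^^^^^^^^^^^^^^^^^^^^^^^^
  File "tilt3.py", line 10, in fit
    print(name,k.sum(),"slope along S deg %.2f along L %.2f"%tuple(np.degrees(c[:2])),"z at centre %.2f"%np.median(Z[k]),"S %.1f..%.1f"%(S[k].min(),S[k].max()),"L %.1f..%.1f"%(L[k].min(),L[k].max()))
                                                                                                                                         ~~~~~~~~^^
ValueError: zero-size array to reduction operation minimum which has no identity
```

Emit:
jog_arm([
  {"tx": 0.3, "ty": -0.6, "tz": 1, "rx": 0, "ry": 0, "rz": 0, "fingers": 0},
  {"tx": 0.3, "ty": -0.6, "tz": 0, "rx": 0, "ry": 0, "rz": 0, "fingers": 0},
  {"tx": 0.3, "ty": -0.6, "tz": -0.3, "rx": 0, "ry": 0, "rz": 0, "fingers": 0},
  {"tx": 0.3, "ty": -0.8, "tz": -0.3, "rx": 0, "ry": 0, "rz": 0, "fingers": 0},
  {"tx": 0.3, "ty": -0.8, "tz": -0.3, "rx": 0, "ry": 0, "rz": 0, "fingers": 0},
])

```text
clock: 9.6
position: [0.4914, 0.2073, 0.2392]
tool_rot: [1.831, -2.545, -0.001]
wrist_force: [-7.1, 3.0, -0.6]
width: 0.082
```

```bash
python3 fr.py;python3 t.py
```

```text
clk 9.6 F in(+x_st) -7.7 lat 0.6 z -0.6 pitch-moment(about lat) 1.444 s 399.0 lat 353.9 z 239.2 bottom z 12.24 w 7.533955515822046
up now [ 0.005   0.0046 -1.    ] tilt fix deg rx,ry [ 0.24 -0.08]
```

Emit:
jog_arm([
  {"tx": 0, "ty": -0.9, "tz": -0.2, "rx": 0.1, "ry": 0, "rz": 0, "fingers": 0},
  {"tx": 0, "ty": -1.1, "tz": -0.2, "rx": 0.2, "ry": 0, "rz": 0, "fingers": 0},
  {"tx": 0, "ty": -1.3, "tz": -0.2, "rx": 0.2, "ry": 0, "rz": 0, "fingers": 0},
  {"tx": 0, "ty": -1.3, "tz": -0.2, "rx": 0.2, "ry": 0, "rz": 0, "fingers": 0},
  {"tx": 0, "ty": -1.3, "tz": -0.2, "rx": 0.2, "ry": 0, "rz": 0, "fingers": 0},
])

```text
clock: 10.02
position: [0.4915, 0.2073, 0.2392]
tool_rot: [1.832, -2.544, 0.001]
wrist_force: [-8.9, 2.7, 1.4]
width: 0.082
```

```bash
python3 fr.py;python3 t.py; python3 snap.py w8; python3 tilt.py w8.npz
```

```text
clk 10.0167 F in(+x_st) -9.3 lat -0.3 z 1.4 pitch-moment(about lat) 1.889 s 399.1 lat 354.0 z 239.2 bottom z 12.20 w 7.509107218105693
up now [ 0.0058  0.0034 -1.    ] tilt fix deg rx,ry [ 0.17 -0.13]
post top 4341 slope along S deg -0.94 along L -0.02 z at centre 91.68 S 51.0..75.8 L -15.0..17.0
blade top 1308 slope along S deg -0.17 along L -0.24 z at centre 97.08 S -21.3..44.0 L -1.9..4.0
stock top 947 slope along S deg -0.00 along L -0.37 z at centre 29.08 S 0.0..32.3 L -12.0..14.0
plate 4119 slope along S deg 0.06 along L -0.06 z at centre 12.98 S 0.0..105.8 L -49.0..51.0
```

Emit:
jog_arm([
  {"tx": 0.1, "ty": -0.8, "tz": 1, "rx": 0.1, "ry": 0, "rz": 0, "fingers": 0},
  {"tx": 0.2, "ty": -0.9, "tz": 2, "rx": 0.1, "ry": 0, "rz": 0, "fingers": 0},
  {"tx": 0.3, "ty": -0.9, "tz": 2.4, "rx": 0.1, "ry": 0, "rz": 0, "fingers": 0},
  {"tx": 0.3, "ty": -0.9, "tz": 2.4, "rx": 0.1, "ry": 0, "rz": 0, "fingers": 0},
  {"tx": 0.3, "ty": -0.9, "tz": 2.4, "rx": 0.1, "ry": 0, "rz": 0, "fingers": 0},
])

```text
clock: 10.48
position: [0.4912, 0.2074, 0.239]
tool_rot: [1.834, -2.543, 0.002]
wrist_force: [-17.9, -2.1, 32.3]
width: 0.081
```

```bash
python3 fr.py;python3 t.py; python3 snap.py w9; python3 tilt.py w9.npz;python3 fr.py
```

```text
clk 10.4833 F in(+x_st) -16.3 lat -7.7 z 32.3 pitch-moment(about lat) 3.137 s 398.8 lat 354.0 z 239.0 bottom z 12.01 w 7.486918738837074
up now [ 0.0058  0.0023 -1.    ] tilt fix deg rx,ry [ 0.1  -0.13]
post top 4363 slope along S deg -0.82 along L 0.03 z at centre 91.74 S 51.0..76.0 L -15.0..17.0
blade top 1284 slope along S deg -0.01 along L 0.32 z at centre 96.99 S -21.2..44.0 L -2.0..4.0
stock top 960 slope along S deg -0.02 along L -0.48 z at centre 28.94 S 0.1..32.6 L -12.0..14.0
plate 4133 slope along S deg 0.09 along L -0.05 z at centre 12.99 S 0.0..106.5 L -49.0..51.0
clk 10.5333 F in(+x_st) -15.3 lat -7.7 z 31.2 pitch-moment(about lat) 3.155 s 398.8 lat 354.0 z 239.0 bottom z 12.04 w 7.634755472937835
```

View pics/w9.png

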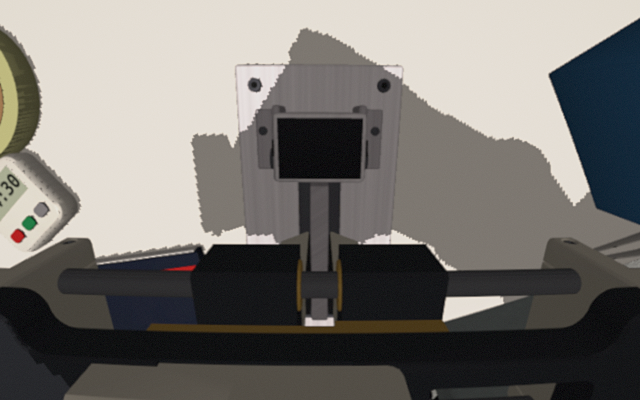

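```bash
python3 rel.py w9.npz | egrep "tool|plate|blade|stock|post"; python3 rel.py w7.npz | egrep "tool|stock|post"; python3 -c "
from h import *
print(get_obs()['moment'],get_obs()['joint_pos'])"
```

```text
tool approach yaw -18.414613972501392
plate s 51.0..107.0 width 109.2 lat=0.46 at s=0, slope deg -0.08, resid 0.24
blade top s -21.0..59.0 width 7.5 lat=0.92 at s=0, slope deg -0.16, resid 0.23
stock top s -3.0..33.0 width 27.3 lat=0.67 at s=0, slope deg 0.02, resid 0.08
post top s 65.0..77.0 width 39.2 lat=0.29 at s=0, slope deg 0.14, resid 0.08
blade face S [73.56 74.35 74.82] z 92.16815073329927
tool approach yaw -18.571817951920877
stock top s -5.0..33.0 width 27.3 lat=0.83 at s=0, slope deg 0.27, resid 0.13
post top s 65.0..77.0 width 39.4 lat=2.60 at s=0, slope deg -1.51, resid 0.18
[-0.42023335  3.47306197  0.01216773] [-0.33728979  0.50308102 -0.22068866  1.95666081  0.16689385  0.70496167
 -2.55177882]
```

Emit:
jog_arm([
  {"tx": 0.4, "ty": -1.0, "tz": 2.3, "rx": 0.1, "ry": -0.1, "rz": 0.1, "fingers": 0},
  {"tx": 0.6, "ty": -1.0, "tz": 2.3, "rx": 0.1, "ry": -0.1, "rz": 0.1, "fingers": 0},
  {"tx": 0.6, "ty": -1.0, "tz": 2.3, "rx": 0.1, "ry": -0.1, "rz": 0.1, "fingers": 0},
  {"tx": 0.6, "ty": -1.0, "tz": 2.3, "rx": 0.1, "ry": -0.1, "rz": 0.1, "fingers": 0},
  {"tx": 0.6, "ty": -1.0, "tz": 2.3, "rx": 0.1, "ry": -0.1, "rz": 0.1, "fingers": 0},
])

```text
clock: 10.95
position: [0.4909, 0.2072, 0.239]
tool_rot: [1.834, -2.546, 0.002]
wrist_force: [-17.1, -0.6, 33.6]
width: 0.081
```

```bash
python3 fr.py;python3 t.py; python3 snap.py w10; python3 tilt.py w10.npz;python3 rel.py w10.npz | egrep "tool|plate|blade|stock|post"; for i in 1 2 3 4 5 6; do python3 -c "
from rig import *
camera('top')"; done; python3 fr.py
```

```text
clk 10.95 F in(+x_st) -16.0 lat -6.1 z 33.6 pitch-moment(about lat) 3.330 s 398.6 lat 353.7 z 239.0 bottom z 12.01 w 7.482643997967951
up now [ 0.0042  0.0011 -1.    ] tilt fix deg rx,ry [ 0.04 -0.03]
post top 4322 slope along S deg -0.58 along L 0.05 z at centre 91.76 S 51.0..75.8 L -15.0..17.0
blade top 1322 slope along S deg -0.09 along L -1.05 z at centre 97.01 S -20.8..44.0 L -2.0..4.0
stock top 948 slope along S deg 0.04 along L -0.34 z at centre 29.02 S 0.0..32.8 L -12.0..14.0
plate 4115 slope along S deg 0.07 along L -0.06 z at centre 13.01 S 0.0..106.8 L -49.0..51.0
tool approach yaw -18.457261077408855
plate s 51.0..107.0 width 109.1 lat=1.08 at s=0, slope deg -0.28, resid 0.27
blade top s -21.0..59.0 width 7.6 lat=1.13 at s=0, slope deg -0.09, resid 0.34
stock top s -3.0..33.0 width 27.3 lat=0.91 at s=0, slope deg 0.27, resid 0.13
post top s 65.0..77.0 width 39.4 lat=-0.34 at s=0, slope deg 0.93, resid 0.16
blade face S [73.75 74.54 74.99] z 92.17062721959928
clk 11.3 F in(+x_st) -16.6 lat -6.6 z 33.0 pitch-moment(about lat) 3.364 s 398.6 lat 353.6 z 239.0 bottom z 11.99 w 7.818709462020002
```

```bash
python3 -c "
from rig import *
print(close_job())"; python3 fr.py
```

```text
the job is handed in; nothing more can be done
None
the job is handed in; nothing more can be done
```

I gripped the square at the blade, carried it over to the stand and slid it in just above the plate until it met the post and the foot of the corner. I then pressed it down and in. The job was handed in at 11.3 s, still gripping (60 N set) and pressing, with no verdict reported.

**Last checks**
- **Force:** about 33 N down and 16.5 N in (ratio about 2), steady over the last 0.35 s. A side force of about 6–7 N remained that I could not fully remove.
- **Square:** its underside is within about 0.1 mm of the plate. The blade top and stock top are level to within about 0.1°. It points along the stand to within about 0.3° and sits about 0.5 mm or less off the middle.
- **Seating:** with the tool's tilt allowed for, the grip point stayed within about 0.2 mm from light to firm pressing. This, and the moment readings, fit the square resting against the corner's foot and not just the post's top.

**One check that disagreed:** the depth slope of the post's top read −0.6° to −0.9° in the pressed pictures, as if slightly past upright. The same measurement read up to 0.65° low on the post's known resting lean, so I took it as a bias. I therefore count the post as upright only to within about half a degree.

The other objects were not touched as far as I could tell from the path and the wrist pictures. I did not re-check each one's position.

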